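Push the nozzle tin down its lane between the guide rails

TASK

Push the closed nozzle tin along the table and down the lane between the two guide rails until it rests against the bumpers of the end stop, lying lengthwise in the lane, then take the hand away. The rails have been carefully squared up: touch neither of them, with the tin or with the hand. Only push the tin, gently, with the fingers: do not pinch it, lift it or tip it up, and leave the small things around it where they are.

Things in the scene. Friction and masses are not known exactly. Their poses are not given: they have to be found in the camera images.
- tin: shut tin box 77x123x35 mm, 0.2-0.42 kg, loose. Origin: centre of underside; y lengthwise, z up. Its lid skirt (27-34 mm up) is widest: ends at y = -62 and 62 mm, sides at x = -36 and 35 mm; mid -x side a tab 18 mm wide reaches x = -39. Starts before the lane's mouth, off its line by up to 35 mm, its y within 0.26 rad of the lane's x; its -x side faces the lane's left
- rails: two parallel dark steel rails fixed to the table, 14 mm wide, 22 mm high (screw heads 25), thin foot plates outside. Origin on the table, mid of the lane's mouth; x down the lane, y to its left, z up. Inner faces at y = -51 and 51 mm from x = 20 mm to the stop at x = 170; from x = 20 back to -9 mm the rails flare outward
- stop: fixed stop across the lane's far end: dark steel bar 130 mm wide, 32 mm high, with two rubber bumpers 20 mm up facing the mouth. Origin on the table, on the lane's centre line, in the plane of the bumpers' faces, 170 mm from the mouth; axes as the rails'. The tin is home with its centre 62 mm short of this origin
- pot_a: knurled cream nozzle pot with domed lid, 25 diameter x 34 mm, loose bystander; origin at the centre of its underside
- pot_b: knurled white-grey nozzle pot, 25 diameter x 34 mm, loose bystander; origin at the centre of its underside
- pot_c: knurled green nozzle pot, 25 diameter x 34 mm, loose bystander; origin at the centre of its underside
- tape: roll of masking tape lying flat, 77 diameter x 24 mm, loose bystander; origin at the centre of its underside
- bottle: dropper bottle standing upright, 27 diameter x 86 mm, loose bystander; origin at the centre of its underside
- marker: marker pen lying down along its y axis, 12 x 140 x 13 mm, loose bystander; origin at the centre of its underside
Things that resemble listed ones, but are neither listed nor needed, are in the scene too. Leave any brown look-alike of the tin alone.

How it is judged:
By the outcome, as a careful person would: the job done as asked, in the order asked, and still so for the second after the job is handed in, with the robot touching nothing.
It also fails if it takes over 61 s, if anything falls off the work surface, if the arm or the gripper's body presses on something with over 40 N, if the wrist force passes 120 N, or if a joint passes its speed limit or range.

ROBOT

A 7-joint arm with a two-finger parallel gripper is mounted at the origin on the work surface; the furniture and walls round the work are solid. World frame = base frame: x ahead of the robot, y to its left, z up, the work surface at z = 0. Lengths are in mm, angles in rad, forces in N, time in s.
With the tool pointing down it reaches from about 400 to 900 mm from the base axis. Payload 5.6 kg.
Tool frame: the origin (TCP) lies between the finger pads; the fingertips stand 8 mm ahead of it and the grasp point (between the pads) lies 11 mm behind it (robot.tip_extent is the distance from the TCP to the fingertips, in mm); y points along the fingers, x is the direction in which the jaws open and shut, and the axes are right-handed (so a half turn about y gives the same grasp; the last joint's range is limited). The gripper opens to 92 mm and grips with 3 to 60 N. Pads are 20 mm wide; open, the fingers measure 128 mm over their backs; the gripper's body (75 mm by 189 mm) begins 69 mm behind the grasp point.
Start: joints at [-1.228, 0.468, -0.012, 1.603, 0.006, 1.071, -0.056], TCP at [244.636, 602.214, 222.592] pointing down, gripper open.
Joint ranges: [-2.53, 2.53], [-0.31, 2.02], [-1.57, 1.55], [0.28, 2.44], [-1.29, 4.43], [0.15, 1.84], [-2.92, 2.92]. Speed limits (rad/s): [2.57, 2.57, 3.14, 3.14, 3.14, 3.14, 3.14].

INTERFACE

Orientations are given as a rotation vector (axis times angle).
In Python, from station import readout, read_camera, workorder, robot gives the robot as it stands.
- The arm moves only by the tool move_arm, never from a script. Its argument "series" is a list of rows, each a list of 7 numbers: the closure, from 0 (fully open) to 1 (shut), then the shift along the world's x, y, z in m, then the turn, a rotation vector about the world's x, y, z in degrees. A call has exactly 5 rows; each row shifts and turns the pose as measured when the row begins; what a row does not reach is not made up. A row lasts 1/10 s, in which the tool goes at most 50 mm and 8.59 degrees, less where a joint would pass 70% of its speed; a pose out of reach is approached as far as the arm can. A call with a gripper value outside its range is refused whole. The fingers move at their own pace and stop on an object; the grip force is fixed at half the most. Time passes only in rows, so rows that do not move let the fingers close, or fill a call up. It gives the time, the measured TCP pose, the force and the opening at its end, in the units of the state.
- readout.state(): the state, without advancing time (a new reading comes with each control period).
- read_camera(name): name is "scene" or "top"; returns a dict with "color" (420x560x3 uint8, red, green, blue), "fx", "fy", "cx", "cy" (pixels), "position" and "attitude" of the camera in the world. Camera axes: x right, y down, z forward; pixel columns grow to the right and rows downward; lengths in mm; the calibration is good to about 2 mm. A picture is of the moment at which its call begins. There is no depth.
- workorder.job_done(): hands the job in, once; it reports no verdict.
The state is a dict: "time": time; "joint_pos": joint angles; "qvel": joint speeds; "effort": joint torques, N m; "eef_pos": TCP position; "eef_rot": TCP orientation; "force": force on the tool from outside, world axes, zero at the start; "ft_torque": the same for the moment, N m; "finger_gap": finger opening in mm.
Only numpy, scipy, OpenCV 4.12 (cv2) and the standard library are available. Lean on these libraries where they do the work, as an engineer would, in place of code of your own. Each camera call takes 0.05 s, during which the arm holds its last target. There are 200 camera calls.

## Working session

There is one attempt and no reset: what is moved stays moved. The work goes in short steps, Python scripts to look and compute and a tool call to move; the robot and the scene stay as the last step left them, time stands still between calls to the robot, and variables do not carry over. Pictures are saved under pics/ and viewed, about 8 in all and at most 12, crops included, and the job is handed in when it is done.

Besides the shell and the picture viewer there is one more tool, called after "Emit:" as a command line: name --pt "numbers of a row" for each row, then --argument value for the rest. move_arm: Moves the arm, as the interface text tells. Its arguments: {"type":"object","properties":{"series":{"type":"array"}},"required":["series"]}

```bash
mkdir -p pics; ls; cat > h.py <<'E'
import numpy as np, cv2
from scipy.spatial.transform import Rotation as R
from station import readout, read_camera, workorder, robot
def att(c):
    a=np.array(c["attitude"],float)
    return a if a.shape==(3,3) else R.from_rotvec(a).as_matrix() if a.size==3 else None
def ray(c,u,v,z):
    d=att(c)@np.array([(u-c["cx"])/c["fx"],(v-c["cy"])/c["fy"],1.]); p=np.array(c["position"],float)
    return p+d*(z-p[2])/d[2]
def proj(c,P):
    q=att(c).T@(np.array(P,float)-np.array(c["position"],float)); return np.array([c["fx"]*q[0]/q[2]+c["cx"],c["fy"]*q[1]/q[2]+c["cy"]])
def save(n,im): cv2.imwrite("pics/"+n,im[:,:,::-1])
E
python3 - <<'E'
from h import *
for n in("top","scene"):
    c=read_camera(n); save(n+"0.png",c["color"]); print(n,c["position"],c["attitude"],c["fx"],c["fy"],c["cx"],c["cy"])
print(readout.state())
E
```

```text
pics
top [ 422.02843051   46.96137991 1134.84043332] [-2.20745354  2.14647548 -0.10877635] 503.7083519064099 503.7083519064099 275.02649869665305 205.54931154806724
scene [-125.03504322  565.06996415  633.24675163] [-1.08690223  2.22111676 -1.1859171 ] 410.86817239256914 410.86817239256914 281.0028596222389 213.35110882550558
{'time': 0.1, 'joint_pos': array([-1.22802047,  0.46827345, -0.01162203,  1.60346602,  0.00601589,
        1.07144548, -0.05630116]), 'qvel': array([-0.00154789,  0.00029171, -0.00058918, -0.00142993,  0.00072423,
        0.00143858, -0.0007843 ]), 'effort': array([ 1.49286705e-03, -5.21640050e+01, -1.21758704e-02, -2.44365478e+01,
       -5.67602960e-02,  1.40401610e-02,  3.76252092e-05]), 'eef_pos': array([244.44955584, 601.75094183, 221.7729046 ]), 'eef_rot': array([-1.36836746, -0.91959694,  0.92161174]), 'force': array([ 0.03032342, -0.00192167, -0.31463725]), 'ft_torque': array([ 0.01038418, -0.04996456,  0.05709377]), 'finger_gap': 91.79970828830253}
```

View pics/top0.png

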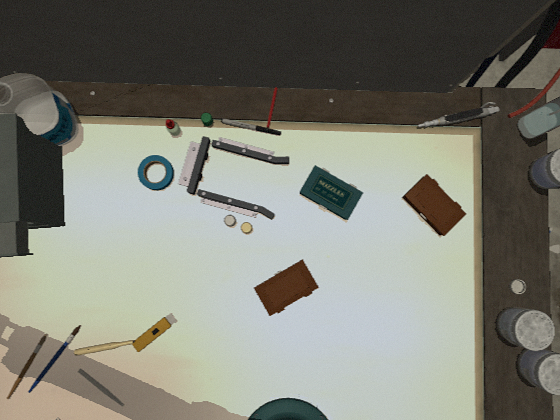

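View pics/scene0.png

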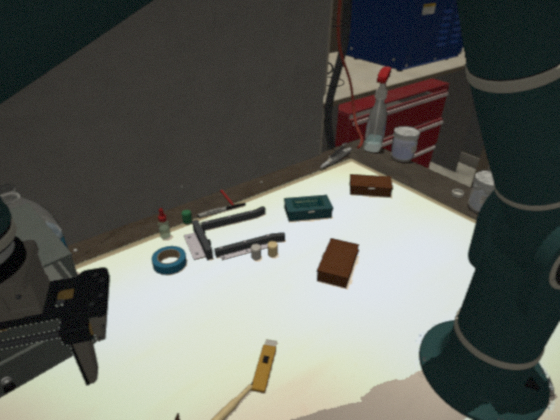

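```bash
python3 - <<'E'
from h import *
c=read_camera("top"); im=c["color"]
hsv=cv2.cvtColor(im,cv2.COLOR_RGB2HSV)
m=cv2.inRange(hsv,(75,80,20),(100,255,140)); m[:, :290]=0; m[:,370:]=0; m[:150]=0;m[230:]=0
k=max(cv2.findContours(m,cv2.RETR_EXTERNAL,cv2.CHAIN_APPROX_NONE)[0],key=cv2.contourArea)
w=np.array([ray(c,p[0][0],p[0][1],35)[:2] for p in k],np.float32); print("tin",cv2.minAreaRect(w))
g=cv2.inRange(hsv,(0,0,0),(179,120,110)); g[:130]=0;g[225:]=0;g[:,:175]=0;g[:,292:]=0
for k in cv2.findContours(g,cv2.RETR_EXTERNAL,cv2.CHAIN_APPROX_NONE)[0]:
    if cv2.contourArea(k)<60: continue
    w=np.array([ray(c,p[0][0],p[0][1],22)[:2] for p in k],np.float32); print(cv2.boundingRect(k),cv2.minAreaRect(w))
x=cv2.resize(im[115:235,175:375],None,fx=4,fy=4,interpolation=cv2.INTER_CUBIC); save("crop1.png",x)
E
```

```text
tin ((557.2178344726562, -80.9281005859375), (120.0868148803711, 70.007080078125), 61.261295318603516)
(197, 189, 77, 31) ((529.007080078125, 128.20762634277344), (177.05148315429688, 20.915904998779297), 74.18204498291016)
(212, 140, 77, 24) ((642.5313720703125, 100.22965240478516), (176.73190307617188, 21.54605484008789), 78.2530517578125)
(187, 137, 23, 58) ((611.6187744140625, 212.44100952148438), (24.701763153076172, 131.93666076660156), 75.59770202636719)
```

View pics/crop1.png

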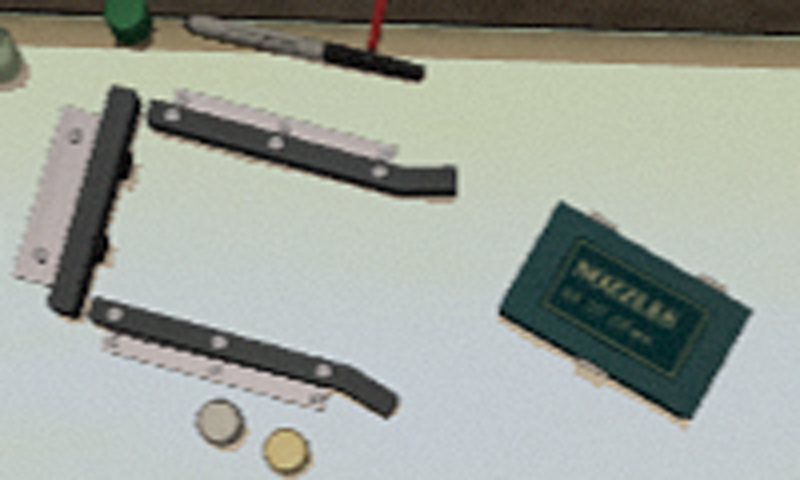

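```bash
cat >> h.py <<'E'
def tin(c):
    im=cv2.resize(c["color"],None,fx=4,fy=4,interpolation=cv2.INTER_CUBIC); hsv=cv2.cvtColor(im,cv2.COLOR_RGB2HSV)
    m=cv2.inRange(hsv,(75,70,15),(105,255,150)); m[:,:4*180]=0; m[:,4*375:]=0; m[:4*135]=0;m[4*235:]=0
    m=cv2.morphologyEx(m,cv2.MORPH_OPEN,np.ones((21,21)))
    k=max(cv2.findContours(m,cv2.RETR_EXTERNAL,cv2.CHAIN_APPROX_NONE)[0],key=cv2.contourArea)
    w=np.array([ray(c,(p[0][0]-1.5)/4,(p[0][1]-1.5)/4,35)[:2] for p in k],np.float32)
    b=cv2.boxPoints(cv2.minAreaRect(w)); e=b[1]-b[0],b[2]-b[1]; l=max(e,key=np.linalg.norm); s=min(e,key=np.linalg.norm)
    l=l*np.sign(l[1]); return b.mean(0),np.degrees(np.arctan2(l[1],l[0])),np.linalg.norm(l),np.linalg.norm(s)
E
python3 - <<'E'
from h import *
c=read_camera("top")
W=lambda u,v,z: ray(c,u/4+175-.375,v/4+115-.375,z)[:2]
U=np.array([W(172,115,25),W(277,142,25),W(380,171,25)]);L=np.array([W(115,315,25),W(219,342,25),W(324,370,25)])
d=(U[0]-U[2])+(L[0]-L[2]); d/=np.linalg.norm(d); n=np.array([-d[1],d[0]])
print("heading",np.degrees(np.arctan2(*(U[0]-U[2])[::-1])),np.degrees(np.arctan2(*(L[0]-L[2])[::-1])))
mid=(U.mean(0)+L.mean(0))/2
print("screw lat",(U-mid)@n,(L-mid)@n)
lane=lambda p:np.array([(p-mid)@d,(p-mid)@n])
print("screw along",(U-mid)@d,(L-mid)@d)
P=dict(upin0=W(150,128,0),upin1=W(388,195,0),loin0=W(95,295,22),loin1=W(330,358,22),uptip=W(456,195,0),lotip=W(397,403,22),
 barfU=W(140,97,32),barfL=W(86,315,32),bumU=W(131,165,20),bumL=W(109,245,20))
for k in P: print(k,lane(P[k]).round(1))
t=tin(c);print("tin",t,lane(t[0]),"mid",mid,"d",d)
A=R.from_rotvec(readout.state()["eef_rot"]).as_matrix();print(A.round(3), robot.tip_extent)
for k,(u,v) in dict(pota=(287,450),potb=(220,420)).items(): print(k,lane(W(u,v,34)))
E
```

```text
heading 76.41009984546903 76.83165746069548
screw lat [-58.15592531 -58.62659811 -57.71393489] [58.45204368 58.03436136 58.01005326]
screw along [ 59.97140199  -0.731774   -60.55062544] [ 60.2254126    0.63098094 -59.54539609]
upin0 [ 74.1 -52.2]
upin1 [-67.3 -50.1]
loin0 [74.5 50.3]
loin1 [-60.9  50.5]
uptip [-104.7  -60.2]
lotip [-103.2   65. ]
barfU [ 78.7 -62. ]
barfL [74.5 63.1]
bumU [ 75.3 -25.7]
bumL [74.9 21.1]
tin (array([571.61334, -40.68052], dtype=float32), np.float32(1.6629622), np.float32(79.94749), np.float32(49.408783)) [-168.48740812  -20.18810116] mid [590.96195522 127.90535605] d [0.2314046 0.9728576]
[[ 0.376 -0.    -0.926]
 [ 0.926 -0.001  0.376]
 [-0.001 -1.    -0.   ]] 8.0
pota [-51.98000838 106.30469341]
potb [-12.27763527  99.94202751]
```

Emit:
move_arm --pt "0.67 0.024 -0.044 0 0 0 3" --pt "0.67 0.024 -0.044 0 0 0 3" --pt "0.67 0.024 -0.044 0 0 0 2.7" --pt "0.67 0.024 -0.044 0 0 0 0" --pt "0.67 0.024 -0.044 0 0 0 0"

```text
time: 0.7
eef_pos: [358.4, 384.2, 219.8]
eef_rot: [-1.3, -1.048, 1.053]
force: [1.0, 0.9, 0.8]
finger_gap: 53.8
```

Emit:
move_arm --pt "0.67 0.024 -0.044 0 0 0 0" --pt "0.67 0.024 -0.044 0 0 0 0" --pt "0.67 0.024 -0.044 0 0 0 0" --pt "0.67 0.024 -0.044 0 0 0 0" --pt "0.67 0.024 -0.044 0 0 0 0"

```text
time: 1.2
eef_pos: [476.5, 163.8, 220.6]
eef_rot: [-1.299, -1.051, 1.052]
force: [1.1, 1.0, 0.1]
finger_gap: 30.4
```

Emit:
move_arm --pt "0.67 0.024 -0.044 0 0 0 0" --pt "0.67 0.024 -0.044 0 0 0 0" --pt "0.67 0.024 -0.044 0 0 0 0" --pt "0.67 0.024 -0.044 0 0 0 0" --pt "0.67 0.024 -0.044 0 0 0 0"

```text
time: 1.7
eef_pos: [594.7, -56.3, 221.3]
eef_rot: [-1.299, -1.053, 1.051]
force: [0.4, 0.2, 0.0]
finger_gap: 30.4
```

```bash
python3 - <<'E'
from h import *
s=readout.state();print(s["time"],s["eef_pos"],s["force"],s["finger_gap"],s["joint_pos"]);print(R.from_rotvec(s["eef_rot"]).as_matrix().round(3))
E
```

```text
1.7 [594.6823232  -56.28282475 221.34483172] [0.3749447  0.24314931 0.04055348] 30.41571805178756 [-0.18720086  0.38294482  0.29195558  1.75412086 -0.12976494  1.02371964
  1.51234933]
[[ 0.209 -0.    -0.978]
 [ 0.978  0.003  0.209]
 [ 0.003 -1.     0.001]]
```

Emit:
move_arm --pt "0.67 0.02 -0.027 0 0 0 -1.3" --pt "0.67 0.02 -0.027 0 0 0 0" --pt "0.67 0 0 -0.04 0 0 0" --pt "0.67 0 0 -0.04 0 0 0" --pt "0.67 0 0 -0.04 0 0 0"

```text
time: 2.2
eef_pos: [642.2, -125.3, 104.1]
eef_rot: [-1.329, -1.034, 1.019]
force: [0.7, 0.2, -0.4]
finger_gap: 30.3
```

```bash
python3 - <<'E'
from h import *
c=read_camera("top"); save("t2.png",cv2.resize(c["color"][90:240,175:375],None,fx=4,fy=4,interpolation=cv2.INTER_CUBIC))
E
```

```text
(no output)
```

View pics/t2.png

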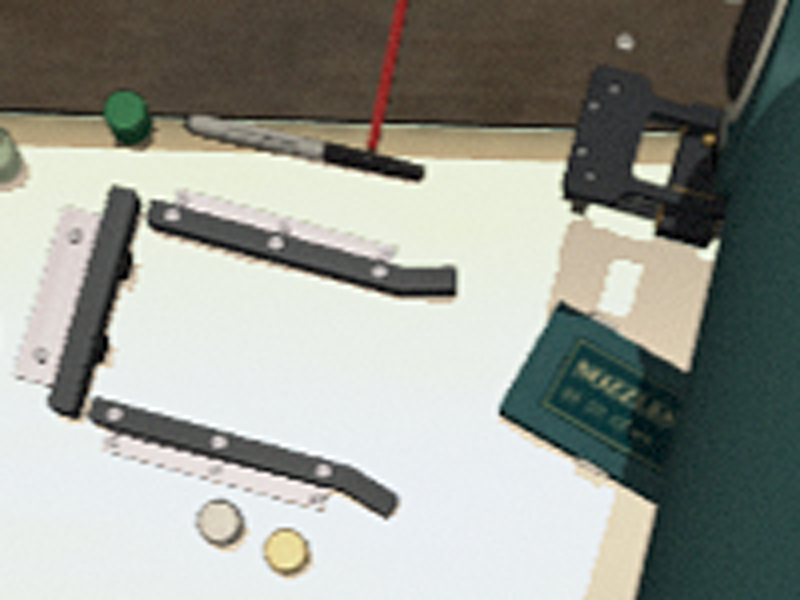

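Emit:
move_arm --pt "0.67 -0.003 0.004 -0.03 0 0 0" --pt "0.67 -0.002 0.004 -0.03 0 0 0" --pt "0.67 -0.002 0.003 -0.02 0 0 0" --pt "0.67 0 0 0 0 0 0" --pt "0.67 0 0 0 0 0 0"

```text
time: 2.75
eef_pos: [628.9, -112.2, 14.0]
eef_rot: [-1.316, -1.023, 1.027]
force: [-0.5, 0.6, -0.4]
finger_gap: 30.4
```

```bash
cat > st.py <<'E'
from h import *
s=readout.state();A=R.from_rotvec(s["eef_rot"]).as_matrix()
print(s["time"],s["eef_pos"].round(1),s["force"].round(2),"head",np.degrees(np.arctan2(A[1,0],A[0,0])).round(2),"tilt",A[:2,1].round(3), "j7",s["joint_pos"][6])
E
python3 st.py
```

```text
2.75 [ 628.9 -112.2   14. ] [-0.46  0.58 -0.45] head 75.84 tilt [-0.002 -0.002] j7 1.6480613219524116
```

Emit:
move_arm --pt "0.67 -0.002 0.008 0 0 0 0.5" --pt "0.67 -0.004 0.004 0 0 0 0" --pt "0.67 -0.005 0.001 0 0 0 0" --pt "0.67 -0.005 0.001 0 0 0 0" --pt "0.67 -0.004 0.001 0 0 0 0"

```text
time: 3.25
eef_pos: [611.3, -96.2, 19.9]
eef_rot: [-1.318, -1.037, 1.03]
force: [-0.6, 0.0, -0.1]
finger_gap: 30.3
```

Emit:
move_arm --pt "0.67 -0.004 0.001 0 0 0 0" --pt "0.67 -0.004 0.001 0 0 0 0" --pt "0.67 -0.004 0.001 0 0 0 0" --pt "0.67 -0.004 0.001 0 0 0 0" --pt "0.67 0 0 0 0 0 0"

```text
time: 3.75
eef_pos: [594.8, -92.1, 20.8]
eef_rot: [-1.321, -1.039, 1.028]
force: [0.6, -0.5, 0.5]
finger_gap: 30.7
```

```bash
cat > look.py <<'E'
from h import *
import sys
c=read_camera("top"); save(sys.argv[1],cv2.resize(c["color"][90:240,175:375],None,fx=4,fy=4,interpolation=cv2.INTER_CUBIC))
s=readout.state();A=R.from_rotvec(s["eef_rot"]).as_matrix()
mo=np.array([590.96,127.9])-95*np.array([.2314,.9729]);q=s["eef_pos"][:2]-mo
print(s["time"],s["eef_pos"].round(1),s["force"].round(2),"head",np.degrees(np.arctan2(A[1,0],A[0,0])).round(2),"lane",(q@[.2314,.9729]).round(1),(q@[-.9729,.2314]).round(1))
E
python3 look.py t3.png
```

```text
3.8 [594.9 -92.1  20.8] [ 0.45 -0.66  0.64] head 76.37 lane -118.2 -54.8
```

View pics/t3.png

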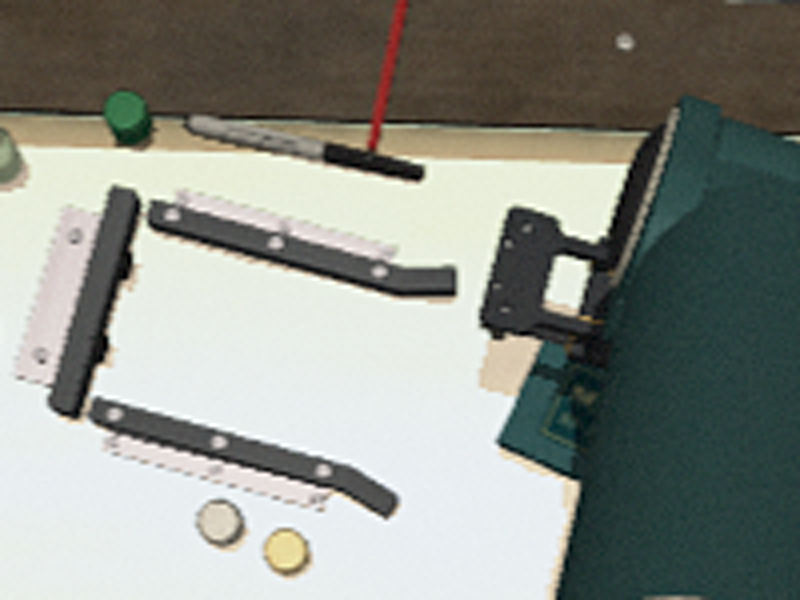

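Emit:
move_arm --pt "0.67 -0.003 0.001 0 0 0 0" --pt "0.67 -0.003 0.001 0 0 0 0" --pt "0.67 -0.002 0 0 0 0 0" --pt "0.67 0 0 0 0 0 0" --pt "0.67 0 0 0 0 0 0"

```text
time: 4.3
eef_pos: [586.9, -90.1, 20.8]
eef_rot: [-1.322, -1.039, 1.028]
force: [1.3, 0.4, -0.8]
finger_gap: 30.2
```

```bash
python3 look.py t4.png
```

```text
4.35 [587.  -90.1  20.8] [ 1.07 -0.63 -0.6 ] head 76.36 lane -118.0 -46.6
```

Emit:
move_arm --pt "0.67 0.015 -0.003 0 0 0 0" --pt "0.67 0.025 -0.007 0 0 0 0" --pt "0.67 0.005 0 0.03 0 0 0" --pt "0.67 0 0 0.045 0 0 0" --pt "0.67 0 0 0.045 0 0 0"

```text
time: 4.85
eef_pos: [624.5, -100.1, 134.6]
eef_rot: [-1.306, -1.022, 1.04]
force: [-0.1, 0.1, -0.7]
finger_gap: 30.8
```

Emit:
move_arm --pt "0.67 -0.02 -0.045 0 0 0 -8.5" --pt "0.67 -0.02 -0.045 0 0 0 -8.5" --pt "0.67 -0.02 -0.045 0 0 0 -8.5" --pt "0.67 -0.02 -0.045 0 0 0 -8.5" --pt "0.67 0 0 0 0 0 0"

```text
time: 5.35
eef_pos: [544.3, -284.0, 142.9]
eef_rot: [-1.496, -0.568, 0.567]
force: [-0.0, -0.1, -0.5]
finger_gap: 30.1
```

```bash
python3 look.py t5.png
```

```text
5.4 [ 546.2 -280.1  142.6] [-0.46  1.06 -0.89] head 41.92 lane -312.3 -50.9
```

View pics/t5.png

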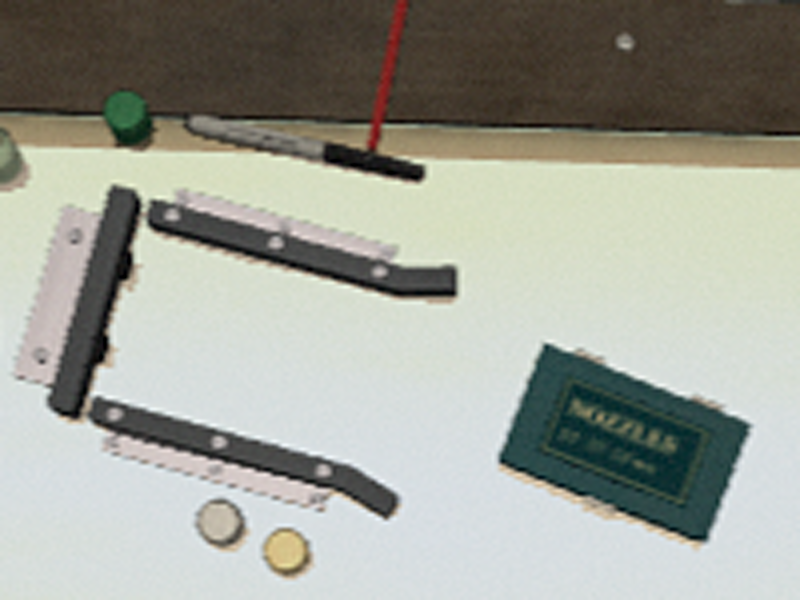

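```bash
cat > tm.py <<'E'
from h import *
c=read_camera("top"); im=cv2.resize(c["color"],None,fx=4,fy=4,interpolation=cv2.INTER_CUBIC)
hsv=cv2.cvtColor(im,cv2.COLOR_RGB2HSV); m=cv2.inRange(hsv,(75,80,20),(105,255,150))
m[:,:4*185]=0;m[:,4*370:]=0;m[:4*142]=0;m[4*235:]=0
m=cv2.morphologyEx(m,cv2.MORPH_CLOSE,np.ones((5,5)))
k=max(cv2.findContours(m,cv2.RETR_EXTERNAL,cv2.CHAIN_APPROX_NONE)[0],key=cv2.contourArea)
f=np.zeros_like(m);cv2.drawContours(f,[k],-1,255,-1);f=cv2.morphologyEx(f,cv2.MORPH_OPEN,np.ones((41,41)))
k=max(cv2.findContours(f,cv2.RETR_EXTERNAL,cv2.CHAIN_APPROX_NONE)[0],key=cv2.contourArea)
w=np.array([ray(c,(p[0][0]-1.5)/4,(p[0][1]-1.5)/4,34)[:2] for p in k],np.float32)
d=np.array([.2314,.9729]);n=np.array([-d[1],d[0]]);mo=np.array([590.96,127.9])-95*d
l=np.c_[(w-mo)@d,(w-mo)@n].astype(np.float32); r=cv2.minAreaRect(l); b=cv2.boxPoints(r)
print("lane rect",r); print("corners",b.round(1).tolist())
E
python3 tm.py
```

```text
lane rect ((-120.2385025024414, 1.7310218811035156), (70.39423370361328, 121.07428741455078), 83.18529510498047)
corners [[-184.5, -26.0], [-64.30000305175781, -40.400001525878906], [-56.0, 29.5], [-176.1999969482422, 43.900001525878906]]
```

Emit:
move_arm --pt "0.67 -0.005 0.015 0 0 0 -8" --pt "0.67 -0.005 0.015 0 0 0 -8" --pt "0.67 -0.005 0.015 0 0 0 -8" --pt "0.67 -0.005 0.015 0 0 0 -8" --pt "0.67 -0.004 0.015 0 0 0 -8"

```text
time: 5.95
eef_pos: [525.7, -192.1, 140.4]
eef_rot: [-1.563, -0.023, 0.019]
force: [0.4, 0.5, 0.2]
finger_gap: 30.1
```

Emit:
move_arm --pt "0.67 -0.003 0.015 0 0 0 -8" --pt "0.67 0 0.005 0 0 0 -7" --pt "0.67 0 0 0 0 0 0" --pt "0.67 0 0 0 0 0 0" --pt "0.67 0 0 0 0 0 0"

```text
time: 6.45
eef_pos: [524.3, -158.6, 138.6]
eef_rot: [-1.551, 0.173, -0.171]
force: [-0.3, 0.2, 0.8]
finger_gap: 30.3
```

```bash
python3 look.py t6.png; python3 st.py
```

```text
6.5 [ 524.3 -158.8  138.6] [ 0.57 -0.39 -0.29] head -12.61 lane -199.3 -1.5
6.5 [ 524.3 -158.8  138.6] [ 0.57 -0.39 -0.29] head -12.61 tilt [0.    0.013] j7 0.3955154354668313
```

Emit:
move_arm --pt "0.67 -0.004 -0.011 0 -0.7 0 -0.8" --pt "0.67 -0.003 -0.01 -0.02 0 0 0" --pt "0.67 0 0 -0.04 0 0 0" --pt "0.67 0 0 -0.04 0 0 0" --pt "0.67 0 0 -0.015 0 0 0"

```text
time: 7.0
eef_pos: [518.7, -187.0, 23.9]
eef_rot: [-1.566, 0.178, -0.194]
force: [-0.8, -0.7, 0.7]
finger_gap: 30.0
```

Emit:
move_arm --pt "0.67 0 0 0 0 0 0" --pt "0.67 0 0 0 0 0 0" --pt "0.67 0 0 0 0 0 0" --pt "0.67 0 0 0 0 0 0" --pt "0.67 0 0 0 0 0 0"

```text
time: 7.5
eef_pos: [519.8, -190.1, 27.0]
eef_rot: [-1.568, 0.177, -0.198]
force: [0.3, -0.4, 0.4]
finger_gap: 30.4
```

```bash
python3 look.py t7.png; python3 tm.py
```

```text
7.55 [ 520.  -190.1   27.1] [ 0.65  0.74 -0.17] head -13.66 lane -230.8 -4.5
lane rect ((-120.35031127929688, 1.6048965454101562), (70.48177337646484, 120.4819564819336), 83.57096099853516)
corners [[-184.1999969482422, -26.700000762939453], [-64.4000015258789, -40.20000076293945], [-56.5, 29.899999618530273], [-176.3000030517578, 43.400001525878906]]
```

View pics/t7.png

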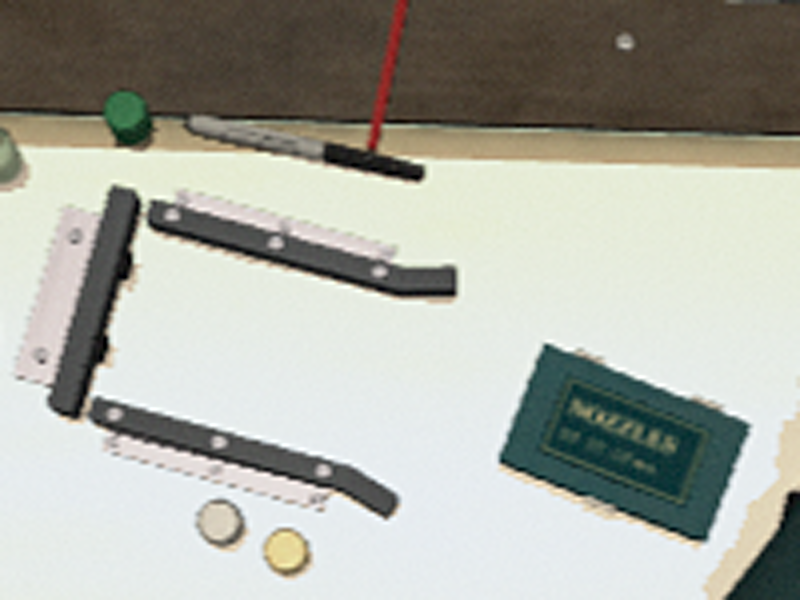

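Emit:
move_arm --pt "0.67 -0.003 0.006 -0.005 0 0 0" --pt "0.67 0.001 0.008 -0.004 0 0 0" --pt "0.67 0.001 0.008 0 0 0 0" --pt "0.67 0.001 0.006 0 0 0 0" --pt "0.67 0.001 0.004 0 0 0 0"

```text
time: 8.1
eef_pos: [520.6, -154.5, 17.2]
eef_rot: [-1.567, 0.177, -0.197]
force: [1.2, 0.2, -0.4]
finger_gap: 30.1
```

Emit:
move_arm --pt "0.67 0.001 0.004 0 0 0 0" --pt "0.67 0.001 0.004 0 0 0 0" --pt "0.67 0.001 0.004 0 0 0 0" --pt "0.67 0.001 0.004 0 0 0 0" --pt "0.67 0.001 0.004 0 0 0 0"

```text
time: 8.6
eef_pos: [526.4, -134.2, 17.3]
eef_rot: [-1.57, 0.176, -0.199]
force: [0.0, -0.8, -0.6]
finger_gap: 30.4
```

```bash
python3 look.py t8.png; python3 tm.py
```

```text
8.65 [ 526.7 -133.3   17.3] [ 0.32 -0.97  0.33] head -13.6 lane -173.9 2.1
lane rect ((-127.02653503417969, 15.805999755859375), (164.6107177734375, 118.92443084716797), 13.966397285461426)
corners [[-221.3000030517578, 53.599998474121094], [-192.5, -61.79999923706055], [-32.79999923706055, -22.0], [-61.5, 93.4000015258789]]
```

View pics/t8.png

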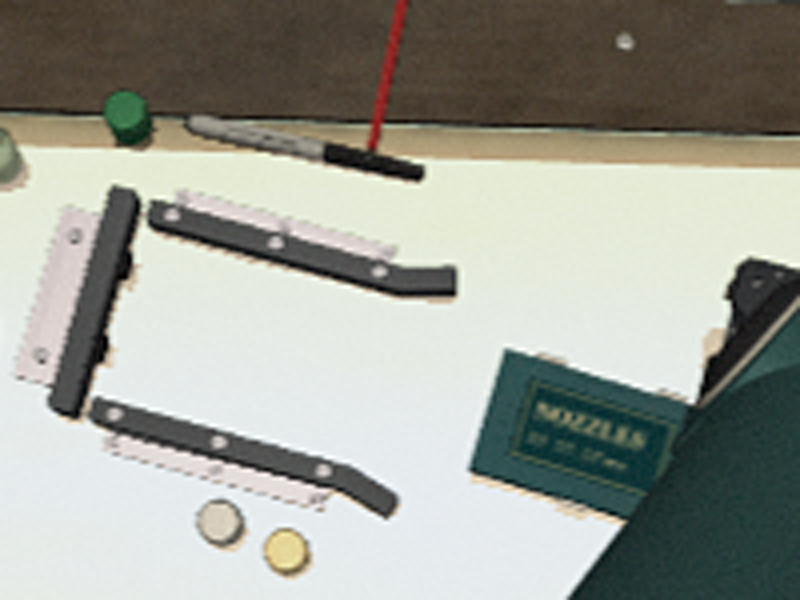

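```bash
cat > fm.py <<'E'
from h import *
d=np.array([.2314,.9729]);n=np.array([-d[1],d[0]]);mo=np.array([590.96,127.9])-95*d
c=read_camera("top"); S=2  # rectified lane view at z=34, 2 px/mm, x -150..190, y 80..-80
g=lambda x,y: np.float32(proj(c,[*(mo+x*d+y*n),34]))
src=np.float32([g(-150,80),g(190,80),g(190,-80),g(-150,-80)]);dst=np.float32([[0,0],[680,0],[680,320],[0,320]])
im=cv2.warpPerspective(c["color"],cv2.getPerspectiveTransform(src,dst),(681,321),flags=cv2.INTER_CUBIC)
m=cv2.inRange(cv2.cvtColor(im,cv2.COLOR_RGB2HSV),(75,80,20),(105,255,150))
m=cv2.morphologyEx(cv2.morphologyEx(m,cv2.MORPH_CLOSE,np.ones((25,25))),cv2.MORPH_OPEN,np.ones((25,25)))
_,lab,st,_=cv2.connectedComponentsWithStats(m); m=lab==1+np.argmax(st[1:,4])
F=[(m[int((80-y)*S)].nonzero()[0].max()/S-150,y) for y in range(-20,21,2)]
f=np.polyfit([p[1] for p in F],[p[0] for p in F],1); fx=f[1]
Rt=[(x,80-m[:,int((x+150)*S)].nonzero()[0].max()/S) for x in np.arange(fx-80,fx-12,2)]
Lt=[(x,80-m[:,int((x+150)*S)].nonzero()[0].min()/S) for x in np.arange(fx-50,fx-12,2)]
r=np.polyfit(*zip(*Rt),1);l=np.polyfit(*zip(*Lt),1)
print("front x",fx.round(1),"ang from front",np.degrees(-np.arctan(f[0])).round(2),"right/left ang",np.degrees(np.arctan(r[0])).round(2),np.degrees(np.arctan(l[0])).round(2))
for q in(fx,fx-40,fx-62,fx-123): print("at",q.round(0),"right",np.polyval(r,q).round(1),"left",np.polyval(l,q).round(1))
E
python3 fm.py; python3 st.py
```

```text
front x -42.4 ang from front -1.79 right/left ang -2.15 -0.98
at -42.0 right -30.9 left 38.8
at -82.0 right -29.4 left 39.5
at -104.0 right -28.6 left 39.9
at -165.0 right -26.3 left 40.9
8.75 [ 526.5 -133.6   17.3] [-1.14  1.03  0.19] head -13.6 tilt [ 0.013 -0.008] j7 0.46932428270500964
```

Emit:
move_arm --pt "0.67 0.001 0.003 0 0 0 -1.0" --pt "0.67 0.0014 0.005 0 0 0 -0.8" --pt "0.67 0.0014 0.005 0 0 0 0" --pt "0.67 0.0014 0.005 0 0 0 0" --pt "0.67 0.0014 0.005 0 0 0 0"

```text
time: 9.25
eef_pos: [532.8, -110.8, 17.4]
eef_rot: [-1.568, 0.205, -0.226]
force: [0.2, -2.5, 1.9]
finger_gap: 30.8
```

```bash
python3 fm.py; python3 look.py t9.png
```

```text
front x -20.5 ang from front -2.34 right/left ang -2.45 -2.08
at -20.0 right -32.9 left 36.4
at -60.0 right -31.2 left 37.9
at -82.0 right -30.2 left 38.7
at -143.0 right -27.6 left 40.9
9.35 [ 533.1 -109.9   17.4] [-0.06  0.53 -0.3 ] head -15.61 lane -149.7 1.3
```

Emit:
move_arm --pt "0.67 0.0014 0.005 0 0 0 0" --pt "0.67 0.0014 0.005 0 0 0 0" --pt "0.67 0.0014 0.005 0 0 0 0" --pt "0.67 0.0014 0.005 0 0 0 0" --pt "0.67 0.0014 0.005 0 0 0 0"

```text
time: 9.85
eef_pos: [540.3, -83.9, 17.5]
eef_rot: [-1.568, 0.204, -0.226]
force: [-0.5, -1.9, 0.7]
finger_gap: 30.4
```

Emit:
move_arm --pt "0.67 0.0014 0.005 0 0 0 0" --pt "0.67 0.0014 0.005 0 0 0 0" --pt "0.67 0.0014 0.005 0 0 0 0" --pt "0.67 0.0014 0.005 0 0 0 0" --pt "0.67 0.0014 0.005 0 0 0 0"

```text
time: 10.35
eef_pos: [547.9, -56.6, 17.5]
eef_rot: [-1.568, 0.204, -0.226]
force: [-0.7, -2.1, -0.2]
finger_gap: 30.5
```

```bash
python3 fm.py; python3 look.py t10.png
```

```text
front x 35.9 ang from front -2.25 right/left ang -2.19 -49.97
at 36.0 right -34.9 left 6.6
at -4.0 right -33.3 left 54.3
at -26.0 right -32.5 left 80.4
at -87.0 right -30.2 left 153.1
10.45 [548.1 -55.6  17.4] [ 0.89 -0.38  0.6 ] head -15.59 lane -93.5 -0.8
```

Emit:
move_arm --pt "0.67 0.0014 0.005 0 0 0 0" --pt "0.67 0.0014 0.005 0 0 0 0" --pt "0.67 0.0014 0.005 0 0 0 0" --pt "0.67 0.0014 0.005 0 0 0 0" --pt "0.67 0.0014 0.005 0 0 0 0"

```text
time: 10.95
eef_pos: [555.3, -30.0, 17.5]
eef_rot: [-1.568, 0.205, -0.226]
force: [-0.2, -1.6, 1.2]
finger_gap: 30.3
```

Emit:
move_arm --pt "0.67 0.0014 0.005 0 0 0 0" --pt "0.67 0.0014 0.005 0 0 0 0" --pt "0.67 0.0014 0.005 0 0 0 0" --pt "0.67 0.0014 0.005 0 0 0 0" --pt "0.67 0.0014 0.005 0 0 0 0"

```text
time: 11.45
eef_pos: [562.8, -2.7, 17.4]
eef_rot: [-1.568, 0.205, -0.226]
force: [-0.2, -1.8, 2.1]
finger_gap: 30.2
```

```bash
python3 fm.py; python3 look.py t11.png
```

```text
front x 92.0 ang from front -1.67 right/left ang 32.6 -58.12
at 92.0 right -15.4 left 13.7
at 52.0 right -41.0 left 78.0
at 30.0 right -55.0 left 113.4
at -31.0 right -94.1 left 211.5
11.55 [563.   -1.7  17.4] [-0.18 -0.79  0.91] head -15.6 lane -37.5 -2.8
```

View pics/t11.png

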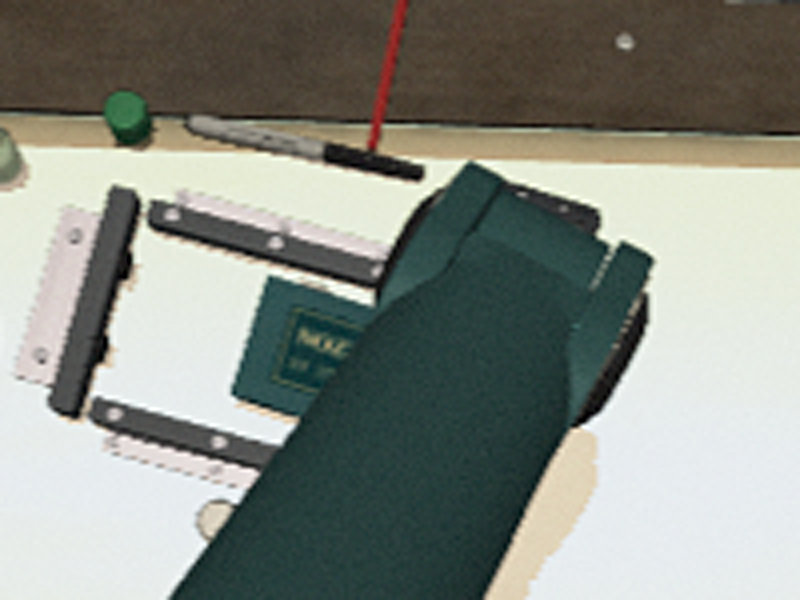

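Emit:
move_arm --pt "0.67 0.0013 0.005 0 0 0 0.5" --pt "0.67 0.0013 0.005 0 0 0 0.5" --pt "0.67 0.0012 0.005 0 0 0 0.5" --pt "0.67 0.0012 0.005 0 0 0 0.5" --pt "0.67 0.0012 0.005 0 0 0 0.2"

```text
time: 12.05
eef_pos: [569.5, 24.1, 17.4]
eef_rot: [-1.571, 0.172, -0.193]
force: [-0.4, -1.8, 0.7]
finger_gap: 30.1
```

Emit:
move_arm --pt "0.67 0.0012 0.005 0 0 0 0" --pt "0.67 0.0012 0.005 0 0 0 0" --pt "0.67 0.0012 0.005 0 0 0 0" --pt "0.67 0.0012 0.005 0 0 0 0" --pt "0.67 0.0012 0.005 0 0 0 0"

```text
time: 12.55
eef_pos: [575.8, 51.2, 17.4]
eef_rot: [-1.571, 0.172, -0.193]
force: [-0.1, -1.5, 0.8]
finger_gap: 30.1
```

```bash
python3 fm.py|head -1; python3 look.py t12.png
```

```text
front x 147.0 ang from front -0.0 right/left ang 45.87 0.0
12.65 [576.   52.3  17.4] [-0.5   0.47 -0.25] head -13.21 lane 18.0 -3.0
```

View pics/t12.png

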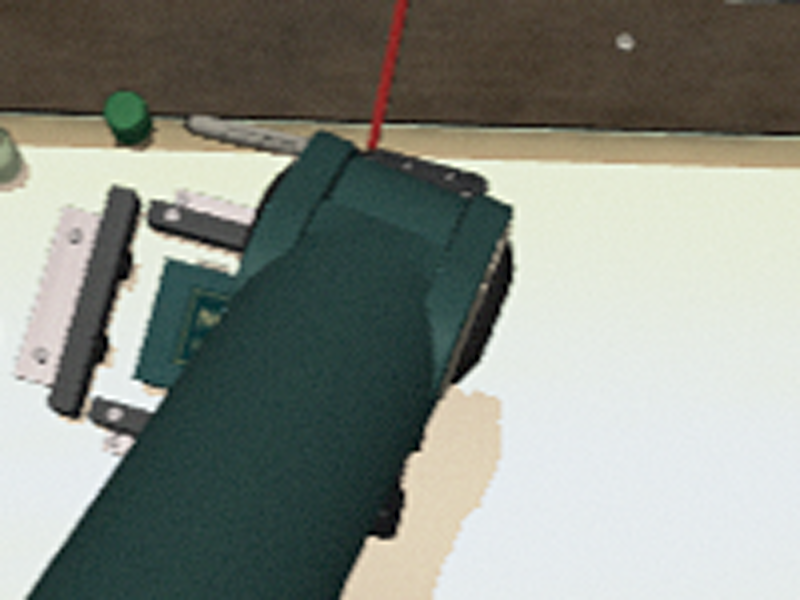

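Emit:
move_arm --pt "0.67 0.0009 0.004 0 0 0 0" --pt "0.67 0.0009 0.004 0 0 0 0" --pt "0.67 0.0008 0.0035 0 0 0 0" --pt "0.67 0.0006 0.0025 0 0 0 0" --pt "0.67 0.0004 0.0015 0 0 0 0"

```text
time: 13.15
eef_pos: [579.6, 68.1, 17.4]
eef_rot: [-1.571, 0.172, -0.192]
force: [-0.9, -2.1, 1.0]
finger_gap: 30.3
```

Emit:
move_arm --pt "0.67 0.0003 0.0015 0 0 0 0" --pt "0.67 0.0003 0.0015 0 0 0 0" --pt "0.67 0.0003 0.001 0 0 0 0" --pt "0.67 0.0002 0.001 0 0 0 0" --pt "0.67 0.0002 0.001 0 0 0 0"

```text
time: 13.65
eef_pos: [580.4, 71.8, 17.4]
eef_rot: [-1.574, 0.174, -0.193]
force: [-1.9, -4.9, 0.9]
finger_gap: 30.4
```

```bash
python3 fm.py|head -1; python3 look.py t13.png
```

```text
front x 170.9 ang from front 1.34 right/left ang 40.57 0.0
13.75 [580.4  71.8  17.4] [-1.   -5.06  2.43] head -13.36 lane 38.0 -2.7
```

Emit:
move_arm --pt "0.67 0.0004 0.0018 0 0 0 0" --pt "0.67 0.0004 0.0018 0 0 0 0" --pt "0.67 0.0004 0.0018 0 0 0 0" --pt "0.67 0.0004 0.0018 0 0 0 0" --pt "0.67 0.0004 0.0018 0 0 0 0"

```text
time: 14.25
eef_pos: [580.3, 71.9, 17.4]
eef_rot: [-1.583, 0.18, -0.196]
force: [-3.1, -6.5, 1.8]
finger_gap: 30.7
```

```bash
python3 fm.py|head -1; python3 look.py t14.png
```

```text
front x 171.3 ang from front 0.52 right/left ang 34.59 0.0
14.35 [580.3  71.9  17.4] [-1.87 -6.6   3.33] head -13.67 lane 38.1 -2.6
```

View pics/t14.png

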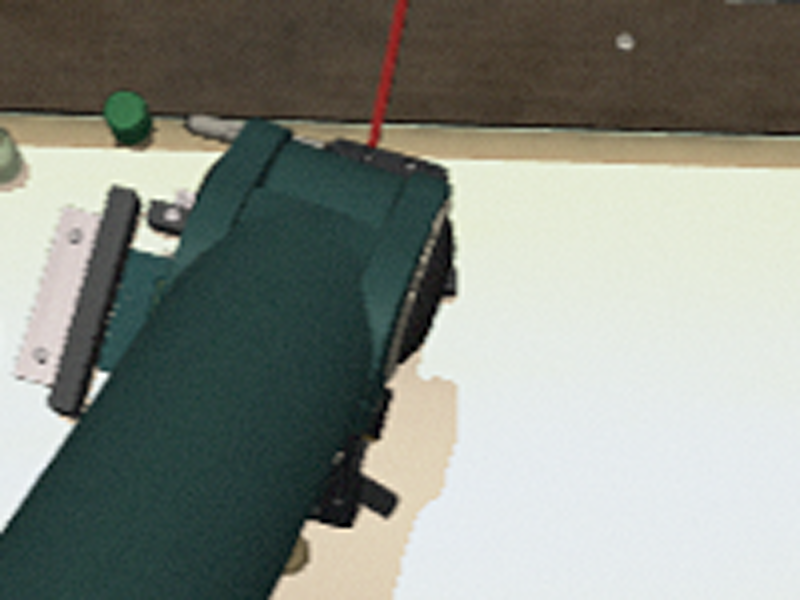

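Emit:
move_arm --pt "0.67 -0.001 -0.004 0 0 0 0" --pt "0.67 -0.002 -0.008 0 0 0 0" --pt "0.67 -0.003 -0.012 0 0 0 0" --pt "0.67 0 0 0.01 0 0 0" --pt "0.67 0 0 0.03 0 0 0"

```text
time: 14.85
eef_pos: [571.5, 49.0, 55.5]
eef_rot: [-1.581, 0.185, -0.19]
force: [0.2, 0.5, 0.4]
finger_gap: 30.4
```

Emit:
move_arm --pt "0.67 0 0 0.04 0 0 0" --pt "0.67 0 0 0.04 0 0 0" --pt "0.67 -0.01 -0.04 0.02 0 0 0" --pt "0.67 -0.012 -0.045 0 0 0 0" --pt "0.67 -0.012 -0.045 0 0 0 0"

```text
time: 15.35
eef_pos: [541.1, -75.9, 165.9]
eef_rot: [-1.575, 0.166, -0.186]
force: [1.0, -0.7, -0.2]
finger_gap: 30.4
```

Emit:
move_arm --pt "0.67 -0.012 -0.045 0 0 0 0" --pt "0.67 -0.012 -0.045 0 0 0 0" --pt "0.67 -0.012 -0.045 0 0 0 0" --pt "0.67 -0.012 -0.045 0 0 0 0" --pt "0.67 0 0 0 0 0 0"

```text
time: 15.85
eef_pos: [489.3, -268.3, 172.2]
eef_rot: [-1.573, 0.164, -0.201]
force: [-1.1, -0.0, 0.3]
finger_gap: 30.3
```

```bash
python3 fm.py; python3 look.py t15.png
```

```text
front x 171.0 ang from front 1.49 right/left ang 0.0 -0.23
at 171.0 right -31.5 left 37.3
at 131.0 right -31.5 left 37.5
at 109.0 right -31.5 left 37.6
at 48.0 right -31.5 left 37.8
15.95 [ 491.8 -262.1  171.2] [ 0.4   0.18 -0.36] head -12.88 lane -307.4 6.3
```

View pics/t15.png

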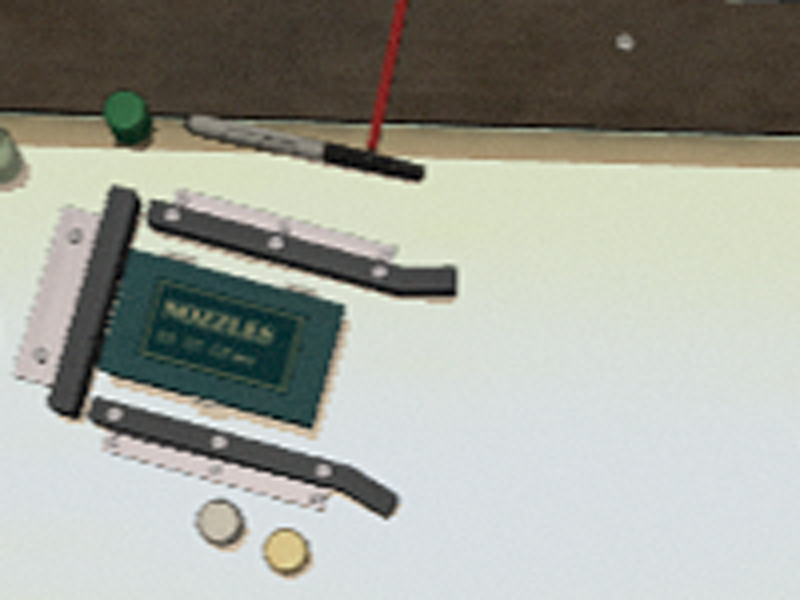

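```bash
python3 tm.py
```

```text
lane rect ((109.68489074707031, 2.93194580078125), (122.84638977050781, 70.00208282470703), 0.1058797612786293)
corners [[48.20000076293945, 37.79999923706055], [48.29999923706055, -32.20000076293945], [171.1999969482422, -32.0], [171.0, 38.0]]
```

Emit:
move_arm --pt "0.67 0 0 0 0 0 0" --pt "0.67 0 0 0 0 0 0" --pt "0.67 0 0 0 0 0 0" --pt "0.67 0 0 0 0 0 0" --pt "0.67 0 0 0 0 0 0"

```text
time: 16.5
eef_pos: [495.5, -253.1, 170.5]
eef_rot: [-1.567, 0.148, -0.181]
force: [0.9, -0.2, -0.6]
finger_gap: 30.6
```

Centre is at lane x ≈ 109.7 (home is 108, calibration good to about 2 mm), the angle is about 0.1°, and the hand is well clear.

```bash
python3 -c "
from station import workorder; print(workorder.job_done())"
```

```text
the job is handed in; nothing more can be done
None
```

The nozzle tin is home against the end-stop bumpers, lying lengthwise in the lane, and the job was handed in at about 16.5 s of the 61 s allowed.

I turned the tin roughly into line with a gentle push on its side. I then pushed it down the lane from its rear end with the two fingers set 30 mm apart, backed off along the lane and lifted the hand away.

**Last checks:**
- **Position:** the tin's centre measured at lane x ≈ 109.7 mm (nominal 108, camera good to about 2 mm), about 3 mm left of the centre line. Its front edge measured at 171 mm, but the stop bar may partly hide that edge.
- **Angle:** the whole outline gives 0.1° off the lane and its sides 0 to -0.2°. The partly hidden front edge alone read 1.5°, which I did not trust.
- **Clearance:** about 10 mm on the tab side and 15 mm or more on the other, by measurement. I saw no contact with either rail.
- **Forces:** about 2 N while pushing. The arm stalled at about 7 N against the stop, which I took as the tin bearing on both bumpers.
- **Bystanders:** the pots and the marker looked unmoved in the last picture. The tape was outside that crop and the bottle only partly in it, so I did not check them at the end; the hand's path stayed clear of both.

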